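# Fetch the corner key from its organiser compartment and lay it out

### The arm

A 6-joint arm with a two-finger parallel gripper is mounted at the origin on the work surface; the furniture and walls round the work are solid. World frame = base frame: x ahead of the robot, y to its left, z up, the work surface at z = 0. Lengths are in m, angles in rad, forces in N, time in s.
With the tool pointing down it reaches from about 0.325 to 0.9 m from the base axis. Payload 6.1 kg.
Tool frame: the origin (TCP) lies midway between the tips of the shut fingers; the grasp point (between the pads) lies 19 mm behind it; z points along the fingers, y is the line along which they close (so a half turn about z gives the same grasp; the last joint's range is limited). The gripper opens to 85 mm and grips with 20 to 120 N. Pads are 22 mm wide; open, the fingers measure 114 mm over their backs; the gripper's body (76 mm by 85 mm) begins 54 mm behind the grasp point. The pads swing forward as they close: fully open they stand 13 mm farther back than shut.
Start: joints at [-1.424, 0.22, 1.526, -0, 1.395, -0.126], TCP at [0.168, -0.602, 0.231] pointing down, gripper open.
Joint ranges: [-2.98, 2.98], [-0.91, 2.08], [0.09, 2.57], [-1.24, 4.39], [0.2, 2.65], [-2.68, 2.68]. Speed limits (rad/s): [2.57, 2.57, 3.01, 3.14, 3.14, 3.14].

### API

Orientations are given as [roll, pitch, yaw] about the fixed x, y, z axes, in that order (R = Rz(yaw) Ry(pitch) Rx(roll)).
In Python, from plant import movep, move_l, set_joints, gripper_to, hold, inverse_kinematics, observe, get_image, get_calibration, Unreachable, job_done gives the robot as it stands. Calls block until the motion is done:
- movep(position, orientation): joint-space move of the TCP to a pose.
- move_l(position, feed=0.15, rotation=None, max_force=None): straight line of the TCP; rotation=None keeps the orientation; feed is the mean speed in m/s. With max_force (N) it stops when the force on the tool has changed by that much, and returns True; else False.
- set_joints(angles): joint-space move.
- gripper_to(opening, f_grip=None): finger opening in m; f_grip is the grip in N (None keeps the last); returns when the fingers have stopped.
- hold(seconds).
- inverse_kinematics(position, orientation): joint angles nearest the present ones, or None.
- observe(): the state.
- get_image(name): name is "scene" or "top" or "wrist"; returns (picture, depth): 400x640x3 uint8, red, green, blue; 400x640 float32, m along the optical axis (not along the pixel's ray), 0 where there is no reading.
- get_calibration(name): a dict with "intrinsics" (3x3 intrinsics, pixels), "dist_coeffs" ([k1, k2, p1, p2, k3] as OpenCV has them; the pictures are not rectified), "world_from_camera" (4x4, takes a point from camera to world coordinates). Camera axes: x right, y down, z forward; pixel columns grow to the right and rows downward; lengths in m; the calibration is good to about 2 mm. A picture is of the moment at which its call begins: read the wrist's pose just before it. get_calibration takes no time and is no camera call; for the wrist camera it gives the pose at the moment of the call.
A pose or a line that the arm cannot do raises Unreachable and nothing moves.
- job_done(): hands the job in; it is judged then, once.
The state is a dict: "time_s": time; "q": joint angles; "joint_velocities": joint speeds; "joint_torque": joint torques, N m; "eef_pos": TCP position; "tcp_rot": TCP orientation; "ft_force": force on the tool from outside, world axes, zero at the start; "torque": the same for the moment, N m; "opening": finger opening in m; "grasp_force": force on a finger pad.
Only numpy, scipy, OpenCV 4.12 (cv2) and the standard library are available. Lean on these libraries where they do the work, as an engineer would, in place of code of your own. Each camera call takes 0.05 s, during which the arm holds its last target. There are 200 camera calls.

### The job

The frame on the layout board still lacks its corner key. Open the compartment of the organiser whose lid carries the raised L (leave the other two lids shut), take out the L-shaped corner key, and lay it flat inside the L outline drawn on the board, its legs in line with the two profiles. Do not disturb the tools standing around.

Things in the scene. Friction and masses are not known exactly. Their poses are not given: they have to be found in the camera images.
- lid_corner (a joint): angle of the lid with the raised L-shaped mark (the right compartment). 0 shut, grows as the front edge swings up and back, stop at 1.9 rad (leaning back a little past upright). A stiff hinge: the lid stays at whatever angle it is left; lifting it at the tab takes about 1 to 2 N.
- lid_straight (a joint): angle of the lid with the raised straight-bar mark; 0 shut. Holds other stock: leave shut.
- lid_ring (a joint): angle of the lid with the raised ring mark; 0 shut. Holds other stock: leave shut.
- organiser_base: aluminium plate 128 x 378 x 6 mm, fixed, that carries the organiser: three grey lidded compartments side by side along its y, at 122 mm pitch, in any order. Origin under its centre; x front to back, lids hinged at the back (+x).
- bin_corner: the compartment whose lid has the raised L, fixed: 104 mm along x, 118 mm along y, 34 mm high without lid, walls and floor 4 mm. Origin under its centre, 6 mm above the table; its inner floor is 10 mm and the top of its walls 40 mm above the table.
- tab_corner (a point): centre of the pull tab of the lid with the L (lid 104 x 118 x 5 mm). The tab is an upright fin amid the front edge, jutting 28 mm ahead of it, 10 mm thick (pinch from above across that), 16 mm high. Axes turn with the lid: x from tab back to hinge, y along the hinge, z up. The hinge axis runs along y through the point 120 mm along +x and 4 mm along -z from here.
- key_elbow (a point): middle of the elbow of the white nylon corner key, half-way up its 9 mm; the key lies flat on the floor of the compartment with the L mark. An L of two legs, each 13 mm wide and 9 mm high: one runs along this point's +x, the other along its -y, each ending 35.5 mm from this point; the outer faces lie 6.5 mm from it. z up. The key weighs 11 to 18 g.
- key_tip (a point): end of the key's leg that runs along +x of key_elbow: 35.5 mm from key_elbow, half-way up, same axes.
- spot_elbow (a point): where the middle of the key's elbow (key_elbow) belongs on the layout board, with the same axes (legs along +x and -y), 4.5 mm (half the key's height) above the board. A thin dark L outline is drawn round the place. It is 30 mm in from two edges of the board.
- layout_board: fixed plywood square, 220 x 220 x 9 mm, origin under its centre. Two brown U-channel profiles (120 x 22 x 13 mm) are fixed on it in line with the key's legs, their ends 18 mm beyond the leg ends; wooden fences 12 mm high along their outer sides begin 70 mm from spot_elbow.
- tape_measure: yellow tape measure, 67 x 85 x 31 mm, loose bystander; origin under its centre.
- pencil_core: card core used as pencil holder, 71 x 69 x 143 mm, loose bystander; origin under its centre.
- screwdriver: screwdriver with red handle, 27 x 194 x 27 mm, loose bystander lying flat; origin under its centre.

How it is judged:
On the way, in this order (a step that is already met when the one before it is completed fails the run):
1. the lid with the L mark is open by more than 0.9 rad (value of joint lid_corner above 0.9 rad), for 0.2 s.
2. the corner key has been lifted out of the compartment, its elbow more than 50 mm above the table (height (world z) of key_elbow above 0.05 m), for 0.1 s.
At the end, for the whole second after the job is handed in: The key lies released and flat on the board (height within 3 mm, tilt under 0.1 rad), elbow within 8 mm of the spot, legs toward the profiles and in line within 0.15 rad. The other two lids are shut (under 0.06 rad). The L lid is at rest, open or shut (horizontal distance between key_elbow and spot_elbow below 0.008 m and angle between the x axis of key_elbow and the x axis of spot_elbow, either way round below 0.15 rad and z of key_elbow in the frame of spot_elbow between -0.003 and 0.003 m and x of key_tip in the frame of spot_elbow above 0.02 m and angle between key_elbow's own z axis and vertical below 0.1 rad and value of joint each of lid_straight, lid_ring below 0.06 rad and velocity of joint lid_corner below 0.1 rad/s); the robot touches nothing.
It fails at once if another compartment's lid is opened by more than 0.15 rad (value of joint any of lid_straight, lid_ring above 0.15 rad).
It fails at once if the tape measure is shifted by more than 30 mm (distance of tape_measure from where it was at the start of the episode above 0.03 m).
It fails at once if the pencil holder is shifted by more than 30 mm (distance of pencil_core from where it was at the start of the episode above 0.03 m).
It fails at once if the screwdriver is shifted by more than 30 mm (distance of screwdriver from where it was at the start of the episode above 0.03 m).
It also fails if it takes over 58 s, if anything falls off the work surface, if the arm or the gripper's body presses on something with over 40 N, if the wrist force passes 120 N, or if a joint passes its speed limit or range.

## Working session

There is one attempt and no reset: what is moved stays moved. The work goes in short steps, each a Python script; the robot and the scene stay as the last script left them, time stands still between calls to the robot, and variables do not carry over. Pictures are saved under pics/ and viewed, at most 10 in all, crops included, and the job is handed in when it is done.

```bash
mkdir -p pics; ls
cat > h.py <<'E'
import numpy as np, cv2
from plant import *
def grab(n):
    c=get_calibration(n); im,d=get_image(n); return im,d,c
def save(im,name): cv2.imwrite('pics/'+name,cv2.cvtColor(im,cv2.COLOR_RGB2BGR))
def rays(px,c):
    u=cv2.undistortPoints(np.float64(px).reshape(-1,1,2),c['intrinsics'],np.float64(c['dist_coeffs'])).reshape(-1,2)
    T=np.array(c['world_from_camera']); return T[:3,3],np.c_[u,np.ones(len(u))]@T[:3,:3].T
def onplane(px,c,z):
    o,d=rays(px,c); return o+d*((z-o[2])/d[:,2])[:,None]
def cloud(d,c):
    H,W=d.shape; g=np.stack(np.meshgrid(np.arange(W),np.arange(H)),-1).reshape(-1,2)
    o,r=rays(g,c); return (o+r*d.reshape(-1,1)).reshape(H,W,3)
E
python3 - <<'E'
from h import *
for n in ['top','scene']:
    im,d,c=grab(n); save(im,n+'0.png'); np.savez('/tmp/'+n,im=im,d=d)
    print(n,np.round(c['world_from_camera'],3).tolist(),np.round(c['intrinsics'],1).tolist(),c['dist_coeffs'])
print(observe())
E
```

```text
pics
top [[0.014, -0.991, 0.136, 0.402], [-1.0, -0.011, 0.022, 0.141], [-0.02, -0.136, -0.991, 1.323], [0.0, 0.0, 0.0, 1.0]] [[364.7, 0.0, 318.4], [0.0, 364.7, 200.3], [0.0, 0.0, 1.0]] [-0.05718786  0.          0.          0.          0.        ]
scene [[-0.708, -0.398, 0.584, -0.238], [-0.706, 0.411, -0.577, 0.957], [-0.01, -0.821, -0.572, 0.886], [0.0, 0.0, 0.0, 1.0]] [[417.0, 0.0, 323.5], [0.0, 417.0, 195.5], [0.0, 0.0, 1.0]] [-0.01198607  0.          0.          0.          0.        ]
{'time_s': 0.1, 'q': array([-1.42406135e+00,  2.21157489e-01,  1.52751110e+00, -3.82011325e-05,
        1.39469498e+00, -1.26096242e-01]), 'joint_velocities': array([ 0.0007157 , -0.00380812, -0.00354067, -0.00096887, -0.00100239,
       -0.0019924 ]), 'joint_torque': array([ 4.96856956e-04, -4.98245466e+01, -3.90545547e+01, -1.85914596e-04,
        5.64170798e-03,  3.52984466e-05]), 'eef_pos': array([ 0.16831705, -0.60133672,  0.23029468]), 'tcp_rot': array([-3.13983107e+00, -1.85414207e-04,  2.72837780e-01]), 'ft_force': array([ 0.59442132, -0.32029179,  0.22531836]), 'torque': array([ 0.01681586,  0.03250142, -0.00326192]), 'grasp_force': 0.0, 'opening': 0.08556588460273827}
```

View pics/top0.png

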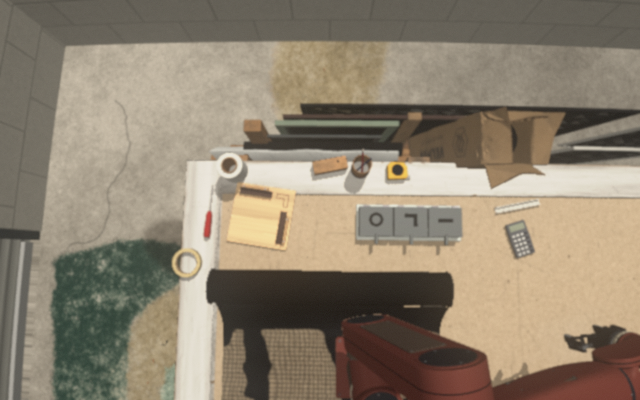

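View pics/scene0.png

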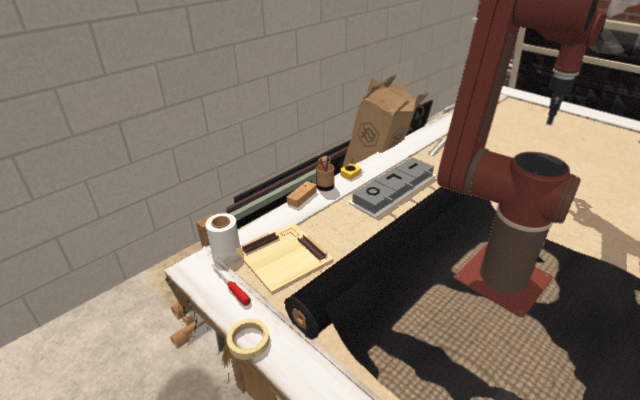

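The L lid is the middle one (top view 410,217; tab near 409,247), with ring left and bar right. The board is at (260,216), with its L spot near its top-right corner (287,195). A dark roll lies in front of the robot.

Run:
```python
from h import *
c=get_calibration('top'); z=np.load('/tmp/top.npz'); P=cloud(z['d'],c)
for n,(u,v) in dict(Llid=(410,217),tab=(409,248),plateBL=(357,239),plateBR=(462,241),plateTL=(359,206),plateTR=(462,208),b_tl=(237,185),b_tr=(295,191),b_bl=(228,243),b_br=(286,250),roll=(330,285),roll2=(330,275),roll3=(440,290),pencil=(362,165),tape=(398,171),mug=(230,165),sd=(208,222),brick=(328,165)).items():
    print(n,np.round(P[v,u],3),np.round(np.nanmax(P[v-4:v+5,u-4:u+5,2]),3))
from scipy.spatial.transform import Rotation as R
T=np.array(get_calibration('wrist')['world_from_camera']); o=observe()
A=R.from_euler('xyz',o['tcp_rot']).as_matrix(); print('cam in tcp',A.T@(T[:3,3]-o['eef_pos']),A.T@T[:3,:3])
for p,y in [((0.47,-0.1,0.3),0),((0.47,-0.1,0.3),1.57),((0.5,0.33,0.3),0),((0.5,0.33,0.3),1.57),((0.5,0.33,0.3),-1.57)]: print(p,y,inverse_kinematics(p,[np.pi,0,y]))
```

```text
Llid [ 0.521 -0.154  0.046] 1.323
tab [ 0.414 -0.158  0.   ] 0.057
plateBL [0.444 0.029 0.006] 0.045
plateBR [ 0.441 -0.352 -0.002] 0.012
plateTL [0.563 0.022 0.006] 1.323
plateTR [ 0.56  -0.355  0.003] 1.323
b_tl [0.636 0.471 0.006] 0.041
b_tr [0.615 0.256 0.009] 0.019
b_bl [ 0.423  0.497 -0.003] 1.323
b_br [0.401 0.284 0.001] 0.016
roll [0.291 0.126 0.122] 0.132
roll2 [0.321 0.126 0.097] 1.323
roll3 [ 0.278 -0.232  0.112] 0.131
pencil [0.699 0.017 0.075] 0.091
tape [ 0.689 -0.117  0.031] 0.038
mug [0.708 0.497 0.021] 0.101
sd [0.496 0.564 0.032] 0.032
brick [0.707 0.136 0.037] 0.043
cam in tcp [ 0.07715442  0.00020497 -0.14227044] [[-3.01919629e-04 -9.53717320e-01 -3.00704476e-01]
 [ 9.99999710e-01 -4.97992445e-04  5.75397086e-04]
 [-6.98514724e-04 -3.00704215e-01  9.53717195e-01]]
(0.47, -0.1, 0.3) 0 [-3.73950804e-01 -1.70609482e-01  1.79713213e+00 -4.44089210e-16
  1.51507000e+00  1.19684552e+00]
(0.47, -0.1, 0.3) 1.57 [-0.3739508  -0.17060948  1.79713213  0.          1.51507    -0.37315448]
(0.5, 0.33, 0.3) 0 [ 4.51793057e-01  1.22802479e-01  1.50901007e+00 -4.44089210e-16
  1.50978010e+00  2.02258938e+00]
(0.5, 0.33, 0.3) 1.57 [ 4.51793057e-01  1.22802479e-01  1.50901007e+00 -4.44089210e-16
  1.50978010e+00  4.52589383e-01]
(0.5, 0.33, 0.3) -1.57 None
```

Run:
```python
from h import *
movep((0.58,0.36,0.33),[np.pi,0,0]); hold(.3)
im,d,c=grab('wrist'); save(im,'wb.png'); np.savez('/tmp/wb',im=im,d=d,**c)
movep((0.53,-0.155,0.33),[np.pi,0,0]); hold(.3)
im,d,c=grab('wrist'); save(im,'wo.png'); np.savez('/tmp/wo',im=im,d=d,**c)
print(observe()['time_s'],observe()['eef_pos'])
```

```text
6.325 [ 0.5301688  -0.15461424  0.32994105]
```

View pics/wb.png

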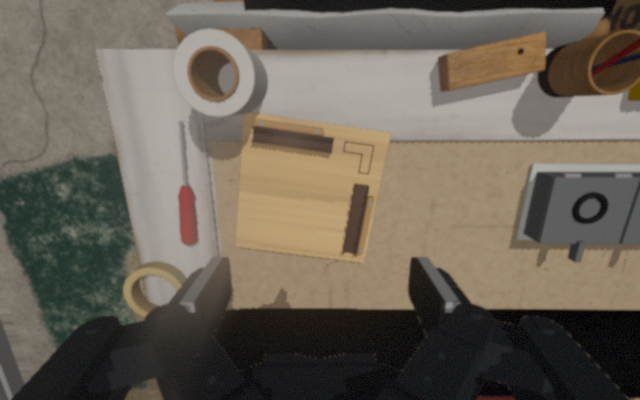

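View pics/wo.png

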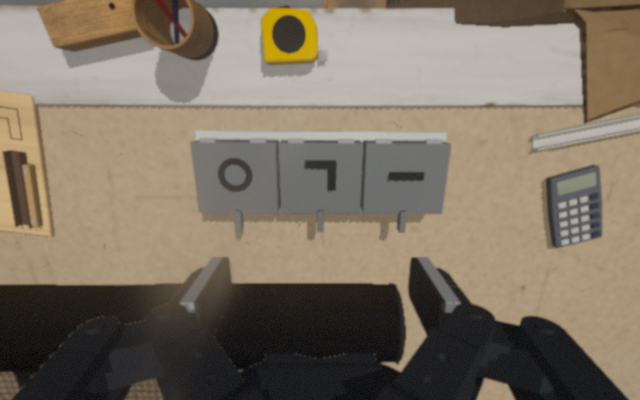

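The wrist views show the board's L outline with outer elbow corner at (375,143) and legs going image-left (+y) and down (−x); the L lid is the middle one, its tab at (320,221).

Run:
```python
from h import *
def ld(n):
    z=np.load(n); return z['im'],z['d'],{k:z[k] for k in('intrinsics','dist_coeffs','world_from_camera')}
im,d,c=ld('/tmp/wb.npz'); P=cloud(d,c)
g=cv2.cvtColor(im,cv2.COLOR_RGB2GRAY)
x0,y0,x1,y1=336,134,384,182
crop=g[y0:y1,x0:x1].astype(np.float32); bg=cv2.medianBlur(g[y0:y1,x0:x1],21)
m=(bg.astype(int)-crop>28); 
print('board z',np.median(P[175:215,265:320,2]))
n,lab,st,_=cv2.connectedComponentsWithStats(m.astype(np.uint8)); k=1+st[1:,4].argmax(); m=lab==k; print(st[k])
v,u=np.nonzero(m); W=onplane(np.c_[u+x0,v+y0],c,0.009)[:,:2]
# board edges: wood saturated mask
hsv=cv2.cvtColor(im,cv2.COLOR_RGB2HSV); 
zz=P[...,2]; 
print('hsv board',np.median(hsv[175:215,265:320].reshape(-1,3),0),'table',np.median(hsv[200:240,400:480].reshape(-1,3),0))
big=cv2.resize(im[105:270,225:400],None,fx=4.4,fy=3.6,interpolation=cv2.INTER_CUBIC)
r=cv2.minAreaRect(np.float32(W*1000)); print('outline rect mm',r,np.round(cv2.boxPoints(r),1).tolist())
r=cv2.minAreaRect(np.float32(W@np.array([[1,0],[0,1]])*1000))
im,d,c=ld('/tmp/wo.npz'); P=cloud(d,c)
def show(nm,u0,u1,v0,v1):
    q=P[v0:v1,u0:u1].reshape(-1,3); print(nm,np.round(np.percentile(q,[5,50,95],axis=0),4).tolist())
show('Llid',285,300,150,200); show('ring',200,215,150,200)
Q=P.reshape(-1,3); 
for yc in(-.035,-.157,-.28):
    s=Q[(Q[:,2]>.035)&(Q[:,2]<.08)&(Q[:,0]<.448)&(Q[:,0]>.38)&(abs(Q[:,1]-yc)<.05)]; print('tab',len(s),np.round(s.min(0),4),np.round(np.median(s,0),4),np.round(s.max(0),4))
L=(abs(Q[:,2]-.046)<.008)&(Q[:,0]>.43)&(Q[:,0]<.58)&(Q[:,1]<.05)&(Q[:,1]>-.36)
r=cv2.minAreaRect(np.float32(Q[L,:2]*1000)); print('lids',r,np.median(Q[L,2]))
a=cv2.resize(im[125:240,185:455],None,fx=2.9,fy=2.9); 
big=cv2.resize(big,(600,440)); save(big,'b_crop.png')
mm=np.zeros_like(crop); mm[m]=255; cv2.imwrite('/tmp/m.png',mm)
for row in m[::1]: print(''.join('#' if t else '.' for t in row))
```

```text
board z 0.008556884627923173
[ 7 13  4  6 10]
hsv board [ 18. 100. 180.] table [ 17.  74. 158.]
outline rect mm ((592.6548461914062, 322.5769348144531), (8.1653413772583, 3.6131725311279297), 23.122474670410156) [[588.2000122070312, 322.6000061035156], [589.5999755859375, 319.29998779296875], [597.0999755859375, 322.5], [595.7000122070312, 325.79998779296875]]
Llid [[0.4792, -0.1252, 0.0433], [0.5132, -0.1156, 0.0446], [0.5449, -0.1059, 0.046]]
ring [[0.4792, -0.0051, 0.0432], [0.5131, 0.0054, 0.0446], [0.5448, 0.0163, 0.0461]]
tab 112 [ 0.4282 -0.039   0.0371] [ 0.4376 -0.036   0.0511] [ 0.4478 -0.0291  0.0531]
tab 95 [ 0.4258 -0.1601  0.0492] [ 0.4378 -0.1556  0.0512] [ 0.4479 -0.1512  0.0533]
tab 119 [ 0.426  -0.2821  0.0383] [ 0.4376 -0.2754  0.051 ] [ 0.4479 -0.2721  0.0532]
lids ((496.1138610839844, -155.9004669189453), (361.2273254394531, 133.35585021972656), 89.72991943359375) 0.044712189680902265
................................................
................................................
................................................
..................................
[... 1588 characters left out ...]
...........................................
................................................
................................................
................................................
................................................
................................................
................................................
................................................
................................................
................................................
................................................
................................................[ WARN:0@0.302] global loadsave.cpp:1063 imwrite_ Unsupported depth image for selected encoder is fallbacked to CV_8U.
```

```bash
cat > lid.py <<'E'
from h import *
tx,ty,tz=0.442,-0.156,0.043; hx,hz=tx+.12,tz-.004; D=0.008
gripper_to(0.035,f_grip=25)
movep((tx,ty,.12),[np.pi,0,0])
print('down',move_l((tx,ty,tz-D),feed=.1,max_force=8))
gripper_to(0.0,f_grip=25); o=observe(); print(o['opening'],o['grasp_force'],o['eef_pos'])
if o['opening']>.005:
    a0=np.arctan2(tz-hz,hx-tx); r=np.hypot(.12,.004)
    for th in np.linspace(.15,1.2,8):
        move_l((hx-r*np.cos(th+a0),ty,hz+r*np.sin(th+a0)-D),feed=.1)
    o=observe(); print(o['opening'],o['grasp_force'],o['ft_force'],o['eef_pos'],o['time_s'])
    im,d,c=grab('scene'); save(im[130:230,330:470].repeat(4,0).repeat(4,1),'lid1.png')
E
python3 lid.py
python3 - <<'E'
from h import *
z=np.load('/tmp/wb.npz'); im=z['im']; save(cv2.resize(im[105:270,225:400],None,fx=3.6,fy=3.6,interpolation=cv2.INTER_CUBIC),'b_crop.png')
E
```

```text
down False
0.0095939465509348 28.649160861968994 [ 0.44246915 -0.15553354  0.03565989]
0.009411222138616811 26.392700672149658 [ 1.70945788  5.32324549 -2.89242606] [ 0.52301686 -0.15587953  0.14475795] 11.7833
```

View pics/lid1.png

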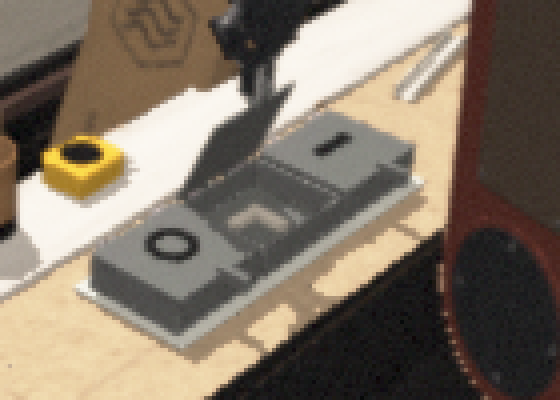

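View pics/b_crop.png

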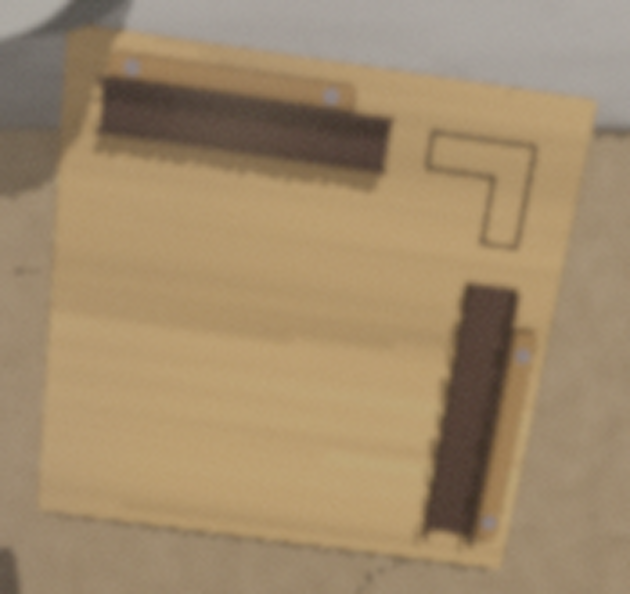

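The lid is held at about 1.2 rad and the pale key shows on the compartment floor (scene crop 262,215). The crop of the board gives the six outline corners, with the outer elbow at (536,146), which are used below.

Run:
```python
from h import *
z=np.load('/tmp/wb.npz'); c={k:z[k] for k in('intrinsics','dist_coeffs','world_from_camera')}
px=np.array([(536,146),(432,130),(427,166),(495,177),(483,244),(516,248)])/3.6+[225-.36,105-.36]
W=onplane(px,c,.009)[:,:2]
t=6.5;e=35.5
# key frame: legs +x and -y ; image-left leg (+y world) = -y leg, image-down leg = +x leg
K=np.array([(-t,t),(-t,-e),(t,-e),(t,-t),(e,-t),(e,t)])/1000
M,_=cv2.estimateAffinePartial2D(K.reshape(-1,1,2),W.reshape(-1,1,2),ransacReprojThreshold=.01)
s=np.hypot(M[0,0],M[1,0]); yaw=np.arctan2(M[1,0],M[0,0])
print('scale',s,'yaw',yaw,'elbow(approx)',M[:,2],'res mm',np.round(((K@M[:,:2].T+M[:,2])-W)*1000,1).tolist())
Wb=onplane(np.array([(595,100),(500,566),(42,512)])/3.6+[225,105],c,.009)[:,:2]
ex=(Wb[1]-Wb[0])/np.linalg.norm(Wb[1]-Wb[0]); ey=(Wb[2]-Wb[1])/np.linalg.norm(Wb[2]-Wb[1])
print('board sides',np.linalg.norm(Wb[1]-Wb[0]),np.linalg.norm(Wb[2]-Wb[1]),'spot from corner',Wb[0]+.03*ex+.03*ey,np.arctan2(ex[1],ex[0]),np.arctan2(ey[1],ey[0]))
gripper_to(.04); p=observe()['eef_pos']
move_l((p[0],p[1],.21),feed=.2)
gripper_to(0.0)
move_l((.455,-.156,.21),feed=.25); move_l((.455,-.156,.115),feed=.2)
print('push hit',move_l((.551,-.156,.115),feed=.12,max_force=15),observe()['ft_force'],observe()['eef_pos'])
move_l((.47,-.156,.14),feed=.25)
gripper_to(.085)
movep((.42,-.156,.33),[np.pi,0,0]); hold(.3)
im,d,c=grab('wrist'); np.savez('/tmp/wk',im=im,d=d,**c); save(im,'wk.png'); print(observe()['time_s'])
```

```text
Traceback (most recent call last):
cv2.error: OpenCV(4.12.0) /io/opencv/modules/calib3d/src/ptsetreg.cpp:1108: error: (-215:Assertion failed) count >= 0 && to.checkVector(2) == count in function 'estimateAffinePartial2D'
```

```bash
cat >> h.py <<'E'
t=6.5;e=35.5
KC=np.array([(-t,t),(-t,-e),(t,-e),(t,-t),(e,-t),(e,t)])
def fitL(W):
    "six corners (outer elbow, -y tip outer, -y tip inner, inner elbow, +x tip inner, +x tip outer), m -> elbow, yaw"
    w=np.ascontiguousarray(W[:,:2]*1000).astype(np.float64); M,_=cv2.estimateAffinePartial2D(KC,w,ransacReprojThreshold=10)
    print('scale',np.hypot(M[0,0],M[1,0]),'res mm',np.round(KC@M[:,:2].T+M[:,2]-w,1).tolist())
    return M[:,2]/1000,np.arctan2(M[1,0],M[0,0])
E
python3 - <<'E'
from h import *
z=np.load('/tmp/wb.npz'); c={k:z[k] for k in('intrinsics','dist_coeffs','world_from_camera')}
px=np.array([(536,146),(432,130),(427,166),(495,177),(483,244),(516,248)])/3.6+[225-.36,105-.36]
print('spot',fitL(onplane(px,c,.009)))
Wb=onplane(np.array([(595,100),(500,566),(42,512)])/3.6+[225,105],c,.009)[:,:2]
ex=(Wb[1]-Wb[0])/np.linalg.norm(Wb[1]-Wb[0]); ey=(Wb[2]-Wb[1])/np.linalg.norm(Wb[2]-Wb[1])
print('board sides',np.linalg.norm(Wb[1]-Wb[0]),np.linalg.norm(Wb[2]-Wb[1]),'spot from corner',Wb[0]+.03*ex+.03*ey,np.arctan2(ex[1],ex[0]),np.arctan2(ey[1],ey[0]))
gripper_to(.04); p=observe()['eef_pos']
move_l((p[0],p[1],.21),feed=.2)
gripper_to(0.0)
move_l((.455,-.156,.21),feed=.25); move_l((.455,-.156,.115),feed=.2)
print('push hit',move_l((.551,-.156,.115),feed=.12,max_force=15),observe()['ft_force'],observe()['eef_pos'])
move_l((.47,-.156,.14),feed=.25)
gripper_to(.085)
movep((.42,-.156,.33),[np.pi,0,0]); hold(.3)
im,d,c=grab('wrist'); np.savez('/tmp/wk',im=im,d=d,**c); save(im,'wk.png'); print(observe()['time_s'])
E
```

```text
scale 1.0410846828270772 res mm [[-0.4, 0.4], [-0.8, 0.1], [0.7, 0.3], [1.0, -0.8], [-0.2, -0.4], [-0.3, 0.4]]
spot (array([0.59358919, 0.28629044]), np.float64(2.9975169980259957))
board sides 0.21701709217612283 0.21528152252379562 spot from corner [0.59215978 0.28824001] 3.003589428556223 1.43929572997436
push hit False [-0.18935214  0.0628861  -0.52665521] [ 0.55072526 -0.15593741  0.1151132 ]
17.6
```

View pics/wk.png

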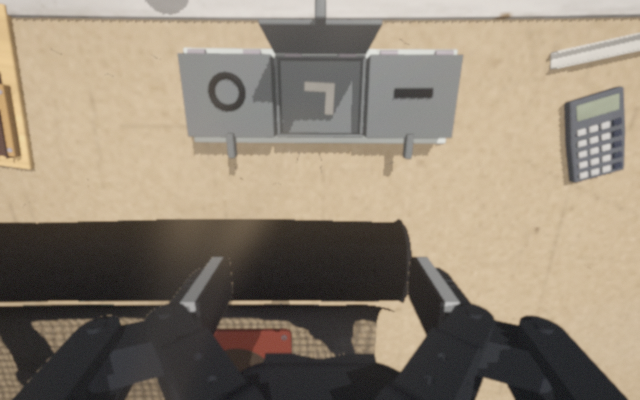

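Lid is upright-plus; the key lies in the compartment at about (303–336, 80–116), outer elbow top-right at (334,82), legs left and down, like the spot.

Run:
```python
from h import *
z=np.load('/tmp/wk.npz'); c={k:z[k] for k in('intrinsics','dist_coeffs','world_from_camera')}
im=z['im']; x0,y0=286,64; S=8
b=cv2.resize(im[y0:130,x0:354],None,fx=S,fy=S,interpolation=cv2.INTER_CUBIC); g=cv2.cvtColor(b,cv2.COLOR_RGB2GRAY)
th,m=cv2.threshold(g,0,255,cv2.THRESH_OTSU)
cs,_=cv2.findContours(m,0,2); cs=[k for k in cs]; 
k=max((k for k in cs if cv2.pointPolygonTest(k,((331-x0)*S,(100-y0)*S),False)>0),key=cv2.contourArea,default=None)
print(th, None if k is None else cv2.contourArea(k)/S/S)
ap=cv2.approxPolyDP(k,12,True).reshape(-1,2); cv2.drawContours(b,[ap],-1,(255,0,0),1); print(np.round(ap/S+[x0,y0],1).tolist())
P=cloud(z['d'],c); print('key top z',np.median(P[100:110,328:332,2]),'floor',np.median(P[110:125,295:310,2]))
print(np.round((onplane(ap/S+[x0-.44,y0-.44],c,.019)[:,:2]*1000),1).tolist())
save(b,'k_crop.png')
```

```text
126.0 1459.6875
[[304.8, 82.0], [304.9, 90.9], [325.1, 92.9], [324.5, 113.4], [332.4, 115.1], [333.0, 117.4], [328.6, 120.9], [295.6, 120.5], [290.6, 129.9], [350.9, 129.9], [351.8, 83.4], [334.0, 112.8], [334.8, 83.9]]
key top z 0.018786594413840063 floor 0.009672673919483621
[[526.9, -134.7], [515.4, -134.7], [512.8, -162.9], [485.5, -162.1], [483.1, -173.3], [480.0, -174.3], [475.2, -168.1], [475.7, -120.9], [462.6, -113.3], [462.6, -200.3], [525.1, -199.5], [486.3, -175.6], [524.4, -176.1]]
```

View pics/k_crop.png

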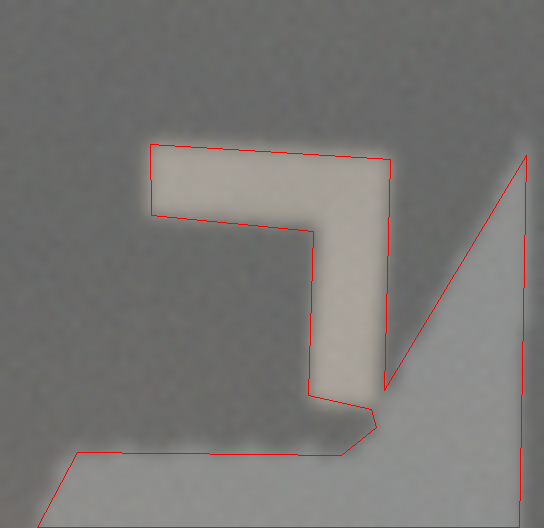

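Run:
```python
from h import *
z=np.load('/tmp/wk.npz'); c={k:z[k] for k in('intrinsics','dist_coeffs','world_from_camera')}
px=np.array([(389,160),(151,145),(152,215),(313,232),(309,402),(380,407)])/8+[286-.44,64-.44]
E0,yw=fitL(onplane(px,c,.019)); print('key',E0,yw)
T=lambda e,y:e+.020*np.array([np.cos(y),np.sin(y)])
p=T(E0,yw); print('grasp',p)
gripper_to(.034,f_grip=25)
movep((*p,.20),[np.pi,0,yw])
print('hit',move_l((*p,.05),feed=.2),move_l((*p,.0115),feed=.05,max_force=8),observe()['eef_pos'])
gripper_to(0.0,f_grip=25); o=observe(); print(o['opening'],o['grasp_force'])
move_l((*p,.08),feed=.08); move_l((*p,.20),feed=.2); hold(.1)
o=observe(); print(o['opening'],o['grasp_force'],o['time_s'])
im,d,c=grab('wrist'); save(im,'held.png'); np.savez('/tmp/held',im=im,d=d,**c)
```

```text
scale 0.9823742187290537 res mm [[0.6, -0.6], [0.2, -0.4], [-1.3, 0.2], [0.1, -0.3], [0.0, 0.6], [0.3, 0.4]]
key [ 0.51883575 -0.16981011] 3.092926509537032
grasp [ 0.49885943 -0.16883717]
hit False False [ 0.49908238 -0.16894702  0.01167117]
0.011430880138258541 26.13838004624995
0.01127954247021986 25.8804629061342 24.7083
```

View pics/held.png

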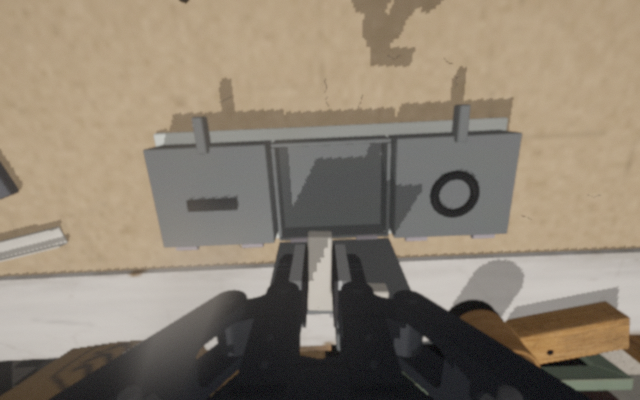

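The key is held between the pads (leg at 320,235–310) and the compartment is empty. Now placing it.

Run:
```python
from h import *
S=np.array([.593,.2873]); y=3.0
p=S+.020*np.array([np.cos(y),np.sin(y)])
movep((*p,.15),[np.pi,0,y]); move_l((*p,.03),feed=.15)
print('hit',move_l((*p,.0103),feed=.03,max_force=5),observe()['eef_pos'],observe()['ft_force'])
hold(.2); gripper_to(.03); hold(.2)
move_l((*p,.15),feed=.12)
v=np.array([.62,.30])+.03*np.array([np.cos(y),np.sin(y)])
movep((.62,.31,.26),[np.pi,0,0]); hold(.3)
im,d,c=grab('wrist'); np.savez('/tmp/pl',im=im,d=d,**c); print(observe()['time_s'],im.shape)
o,r=None,None
T=np.linalg.inv(c['world_from_camera'])@[.58,.30,.01,1]; q,_=cv2.projectPoints(T[:3].reshape(1,1,3),np.zeros(3),np.zeros(3),c['intrinsics'],np.float64(c['dist_coeffs'])); u,v=q.ravel().astype(int); print(u,v)
u0,v0=max(u-55,0),max(v-45,0); print('crop origin',u0,v0)
save(cv2.resize(im[v0:v0+90,u0:u0+110],None,fx=6,fy=6,interpolation=cv2.INTER_CUBIC),'placed.png')
```

```text
hit True [0.57274198 0.28997556 0.01105318] [-0.79506117 -0.01551772  4.6387079 ]
32.95 (400, 640, 3)
326 196
crop origin 271 151
```

View pics/placed.png

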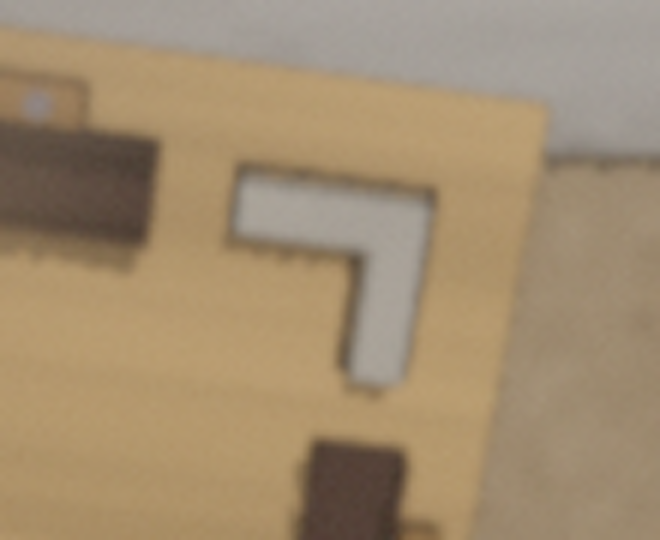

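The key sits inside the outline (outer elbow at 433,190 in the crop), with its legs in line with both profiles. I'll check flatness by depth, then hand in.

Run:
```python
from h import *
z=np.load('/tmp/pl.npz'); c={k:z[k] for k in('intrinsics','dist_coeffs','world_from_camera')}
P=cloud(z['d'],c); f=lambda u,v:round(float(np.median(P[int(151+v/6)-1:int(151+v/6)+2,int(271+u/6)-1:int(271+u/6)+2,2])),4)
h=[f(265,208),f(400,215),f(378,360)]; print(h,f(200,330))
px=np.array([(433,190),(240,168),(235,238),(365,252),(350,378),(405,385)])/6+[271-.42,151-.42]
print(fitL(onplane(px,c,.018)))
if max(h)-min(h)<.003: job_done(); print('done',observe()['time_s'])
```

```text
[0.0177, 0.017, 0.0175] 0.0084
scale 1.0258417689068107 res mm [[-1.5, -0.7], [-1.2, 0.5], [1.1, 0.9], [0.7, -0.3], [0.4, 0.2], [0.4, -0.7]]
(array([0.59466678, 0.2863476 ]), np.float64(3.0212941563454967))
the job is handed in; nothing more can be done
the job is handed in; nothing more can be done
```

The L lid is open, and the corner key lies released and flat inside its outline, measured about 2 mm and 0.02 rad from my estimate of the spot; I handed the job in at about 33 s, but the judge's result wasn't shown.

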